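# Park the jar carrier under the fold-down shelf and set out the serving dish

### The arm

A 6-joint arm with a two-finger parallel gripper is mounted at the origin on the work surface. World frame = base frame: x ahead of the robot, y to its left, z up, the work surface at z = 0. Lengths are in mm, angles in degrees, forces in N, time in s.
With the tool pointing down it reaches from about 300 to 850 mm from the base axis. Payload 4.2 kg.
Tool frame: the origin (TCP) lies midway between the tips of the shut fingers; the grasp point (between the pads) lies 19 mm behind it; z points along the fingers, y is the line along which they close (so a half turn about z gives the same grasp; the last joint's range is limited). The gripper opens to 91 mm and grips with 3 to 60 N. Pads are 32 mm wide; open, the fingers measure 118 mm over their backs; the gripper's body (76 mm by 178 mm) begins 60 mm behind the grasp point.
Start: joints at [68.067, 18.312, 89.639, -0, 72.044, -1.146], TCP at [204.067, 537.587, 213.976] pointing down, gripper open.
Joint ranges: [-177.97, 177.97], [-48.28, 115.42], [12.27, 149.76], [-77.06, 257.06], [2.81, 150.46], [-146.56, 146.56]. Speed limits (degrees/s): [147.25, 147.25, 180, 180, 180, 180].

### API

Orientations are given as [roll, pitch, yaw] about the fixed x, y, z axes, in that order (R = Rz(yaw) Ry(pitch) Rx(roll)).
In Python, from workcell import state, grab_frame, camera_model, workorder gives the robot as it stands.
- The arm moves only by the tool carry_out, never from a script. Its argument "commands" is a list of rows, each a list of 7 numbers: the turn, a rotation vector about the tool's x, y, z in degrees, then the shift along the tool's x, y, z in mm, then the opening, from -1 (shut) to 1 (fully open). In form: [[ax, ay, az, dx, dy, dz, hand], ...]. A call has 1 to 20 rows; each row is the pose to reach, as a shift and turn from the pose commanded when the call began, along the tool's axes at that moment; what a row does not reach only later rows make up. A row lasts 1/10 s, in which the tool goes at most 50 mm and 8.59 degrees, less where a joint would pass 70% of its speed; a pose out of reach is approached as far as the arm can. A call with a gripper value outside its range is refused whole. The fingers move at their own pace and stop on an object; "force" is the grip in N (left out, the last holds). Time passes only in rows, so rows that repeat a pose let the fingers close. It gives the time, the measured TCP pose, the force, the opening and the grip force at its end, in the units of the state.
- state(): the state, without advancing time (a new reading comes with each control period).
- grab_frame(name): name is "side" or "top"; returns the picture (384x512x3 uint8, red, green, blue); there is no depth.
- camera_model(name): a dict with "fx", "fy", "cx", "cy" (pixels), "origin" and "rotation" of the camera in the world. Camera axes: x right, y up, looking along -z (the intrinsics and any distortion apply to the point x, -y, -z); pixel columns grow to the right and rows downward; lengths in mm; the calibration is good to about 2 mm. A picture is of the moment at which its call begins. camera_model takes no time and is no camera call.
- workorder.job_done(): hands the job in; it is judged then, once.
The state is a dict: "time_s": time; "qpos": joint angles; "qvel": joint speeds; "effort": joint torques, N m; "ee_pos": TCP position; "ee_rot": TCP orientation; "force": force on the tool from outside, world axes, zero at the start; "torque": the same for the moment, N m; "gripper_width": finger opening in mm; "gripper_force": force on a finger pad.
Only numpy, scipy, OpenCV 4.12 (cv2) and the standard library are available. Lean on these libraries where they do the work, as an engineer would, in place of code of your own. Each camera call takes 0.05 s, during which the arm holds its last target. There are 200 camera calls.

### The job

Get the serving corner ready: push the jar carrier along its rail until it clicks into the detent station under the fold-down shelf and slide the empty steel dish over the deck, without lifting it, until it stands wholly on the round cork mat in front of that station. Do not knock the shelf, and leave the spare jar, the scoop and the strainer spoon where they are.

Things in the scene. Friction and masses are not known exactly. Their poses are not given: they have to be found in the camera images.
- rail: Fixed straight slide: plywood base 110 x 460 mm, 8 mm thick, with two aluminium bars (tops 26 mm high) and stops at both ends. Origin on the deck at the middle of the slide; its y axis runs along the slide, x across it (away from the robot), z up. A detent station lies at y = +130 mm and one at y = -130 mm.
- carrier (a joint): Position in m of the carrier along the rail's y axis; 0 = middle of the slide, stations at +0.130 and -0.130, travel ends at +-0.162. It starts somewhere between the stations. A sprung pawl rides over a low ridge 8 mm before the station (about 8 N to push over it), drops in at the station and meets a like ridge 8 mm beyond it.
- carrier_mid (a point): Centre of the carrier's floor, 36 mm above the deck. The carrier is an open wooden box, 120 mm long along the rail and 90 mm wide; its end boards (8 mm thick, full width) run from 28 to 82 mm above the deck and are what one pushes on, outer faces 60 mm from this point; its side walls reach 62 mm. A glass jar with a lever lid (74 mm across, top 161 mm above the deck) is fixed in its middle.
- shelf: Fixed fold-down shelf: a beige plastic leaf folded out level on a stand of two thin posts behind the rail. Origin on the deck right below the middle of its station (one of the two, it varies), axes parallel to the rail's. The leaf spans x -73 to +83 mm and y -95 to +95 mm, underside 200 mm and top 212 mm above the deck; posts (14 mm thick) at x = +88, y = +-85 mm.
- station (a point): The point where point carrier_mid lies when the carrier is in the detent under the shelf.
- mat (a point): Centre of the flat round cork mat (120 mm across, 1 mm thick, no step to slide over) on the deck in front of the shelf's station, 137 mm from it towards the robot.
- rack: Fixed beige two-tier rack with small stock behind the rail at the other station; stay clear. Origin on the deck below that station's middle, axes parallel to the rail's; it fills x +94 to +246 mm, y +-85 mm, up to 150 mm high.
- dish: Loose round straight-sided stainless dish, 96 mm outside diameter, 40 mm tall, wall 3 mm, floor 4 mm thick, 0.22 kg, empty. Origin at the centre of its underside, z up.
- spare_jar: Bystander: loose glass lever-lid jar on the deck, 72 mm diameter, 115 mm tall. Origin at the centre of its underside.
- scoop: Bystander: loose plastic scoop on the deck in front of the rail's middle, 100 mm long along its own y (-50 to +50 mm), 44 mm wide along its x, 32 mm tall. Origin at the middle of its underside.
- strainer: Bystander: loose steel strainer spoon lying on the shelf leaf, about 175 mm long along its own x (-98 to +75 mm), head 60 mm across, 12 mm tall. Origin on its underside.
Mind the look-alikes: they are no part of the job. Of the things that look like the dish, the largest one is meant.

How it is judged:
By the outcome, as a careful person would: the job done as asked, in the order asked, and still so for the second after the job is handed in, with the robot touching nothing.
It also fails if it takes over 67 s, if anything falls off the work surface, if the arm or the gripper's body presses on something with over 40 N, if the wrist force passes 120 N, or if a joint passes its speed limit or range.

## Working session

There is one attempt and no reset: what is moved stays moved. The work goes in short steps, Python scripts to look and compute and a tool call to move; the robot and the scene stay as the last step left them, time stands still between calls to the robot, and variables do not carry over. Pictures are saved under pics/ and viewed, at most 10 in all, crops included, and the job is handed in when it is done.

Besides the shell and the picture viewer there is one more tool, called after ">>>" as name([rows], argument=value, ...), one row to a line, values as JSON. carry_out: Moves the arm, as the interface text tells. Its arguments: {"type":"object","properties":{"commands":{"type":"array"},"force":{"type":"number"}},"required":["commands"]}

```bash
mkdir -p pics
python3 - <<'E'
from workcell import *
import cv2
s=state();print(s)
for n in("side","top"):
    cv2.imwrite(f"pics/{n}0.png",grab_frame(n)[:,:,::-1]);print(camera_model(n))
E
```

```text
{'time_s': 0.0, 'qpos': array([ 6.80677690e+01,  1.83518623e+01,  8.97052780e+01, -1.42102144e-03,
        7.20455893e+01, -1.14748258e+00]), 'qvel': array([-0.00698408, -0.05145112,  0.0039784 , -0.06957993, -0.06416726,
        0.04070167]), 'effort': array([-1.78559738e-03, -4.12461877e+01, -2.31970650e+01,  7.25733046e-02,
        4.58965043e-02, -1.16104393e-04]), 'ee_pos': array([203.87543477, 537.10067254, 213.12572567]), 'ee_rot': array([-1.79897264e+02, -7.06499352e-04,  1.59215690e+02]), 'force': array([-0.86934065,  0.5193736 , -0.76549498]), 'torque': array([-0.02727797,  0.00795006,  0.00511476]), 'gripper_force': 0.0, 'gripper_width': 91.11168577366736}
{'fx': 461.87856200644785, 'fy': 461.87856200644785, 'cx': 259.9565552405846, 'cy': 186.66941593511348, 'origin': array([ 171.91127066,  840.67477111, 1310.82106296]), 'rotation': array([ 3.92301145e+01, -9.92790464e-02, -1.61644222e+02])}
{'fx': 453.95990681135913, 'fy': 453.95990681135913, 'cx': 256.4819407103514, 'cy': 186.7910130166815, 'origin': array([ 193.59375787,  -24.45931078, 1492.30346223]), 'rotation': array([ 11.48810017,   0.29027842, -88.83054411])}
```

View pics/side0.png

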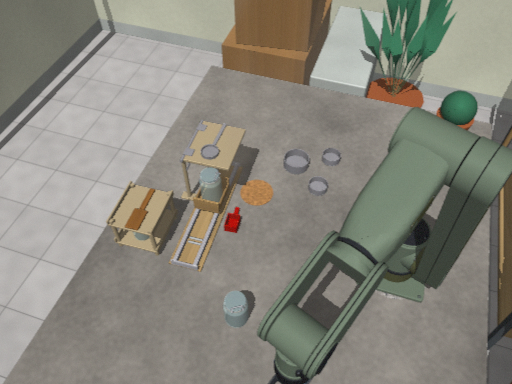

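View pics/top0.png

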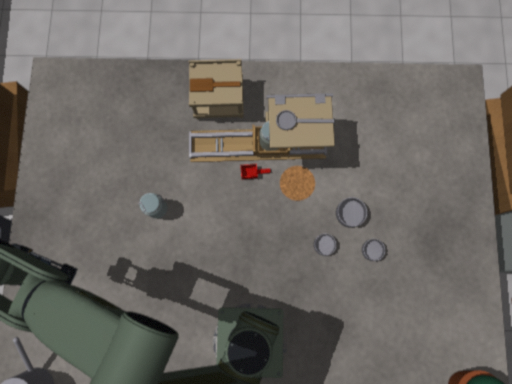

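The side view shows the rail at about (205,235), the shelf at (215,145), the mat at (257,192), and the large dish at (297,161) with two small ones at (331,157) and (318,186). In the top view the mat is at (297,184), the large dish at (352,213), and the carrier is partly under the shelf near (270,140). I'll zoom in on both.

```bash
cat > h.py <<'E'
import numpy as np,cv2
from workcell import *
from scipy.spatial.transform import Rotation as R
C={n:camera_model(n) for n in("side","top")}
def rot(n): return R.from_euler('xyz',C[n]['rotation'],degrees=True)
def proj(n,p):
    c=C[n];q=rot(n).inv().apply(np.atleast_2d(p)-c['origin'])
    return np.c_[c['cx']+c['fx']*q[:,0]/-q[:,2],c['cy']+c['fy']*-q[:,1]/-q[:,2]]
def ray(n,uv):
    c=C[n];d=np.array([(uv[0]-c['cx'])/c['fx'],-(uv[1]-c['cy'])/c['fy'],-1]);return rot(n).apply(d/np.linalg.norm(d))
def at(n,uv,z):
    d=ray(n,uv);o=C[n]['origin'];return o+d*(z-o[2])/d[2]
def tri(a,b):
    d1,d2=ray('side',a),ray('top',b);o1,o2=C['side']['origin'],C['top']['origin']
    t=np.linalg.lstsq(np.c_[d1,-d2],o2-o1,rcond=None)[0];p,q=o1+d1*t[0],o2+d2*t[1]
    return (p+q)/2,np.linalg.norm(p-q)
E
python3 - <<'E'
from h import *
print([c for c in C['top']])
for n,(x0,y0,x1,y1) in dict(side=(100,110,350,280),top=(180,50,390,220)).items():
    im=cv2.imread(f'pics/{n}0.png')[y0:y1,x0:x1]
    cv2.imwrite(f'pics/{n}c.png',cv2.resize(im,None,fx=3,fy=3,interpolation=cv2.INTER_CUBIC))
# mat by colour
for n in C:
    im=cv2.imread(f'pics/{n}0.png');h=cv2.cvtColor(im,cv2.COLOR_BGR2HSV)
    m=cv2.inRange(h,(8,130,150),(18,255,255));k,l,s,c=cv2.connectedComponentsWithStats(m)
    for i in range(1,k):
        if s[i,4]>150: print(n,s[i],c[i],at(n,c[i],1))
E
```

```text
['fx', 'fy', 'cx', 'cy', 'origin', 'rotation']
side [255  47  39  10 182] [274.2967033   50.95054945] [ 706.78406855 -997.91980133    1.        ]
side [368  82  55  25 678] [396.70943953  95.96017699] [ 101.34664683 -848.74966705    1.        ]
side [241 181  31  24 603] [256.3615257 192.3814262] [ 510.47729271 -145.55307255    1.        ]
top [293 171  21  27 184] [305.79891304 185.47826087] [ 504.16091231 -175.92866808    1.        ]
```

View pics/sidec.png

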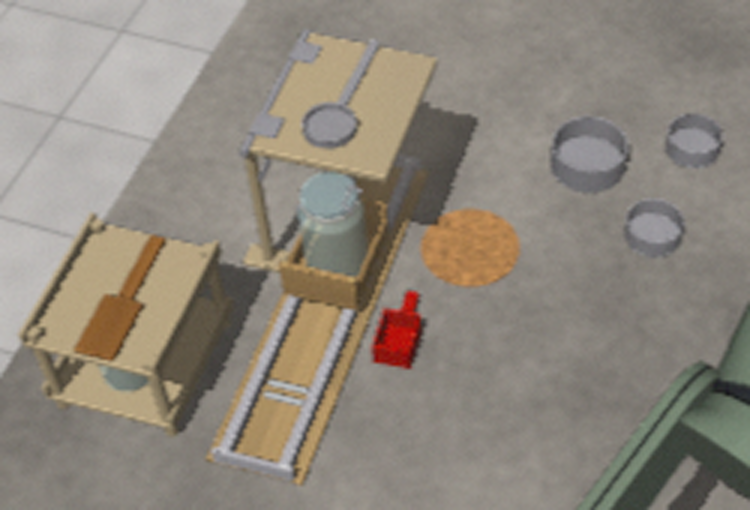

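View pics/topc.png

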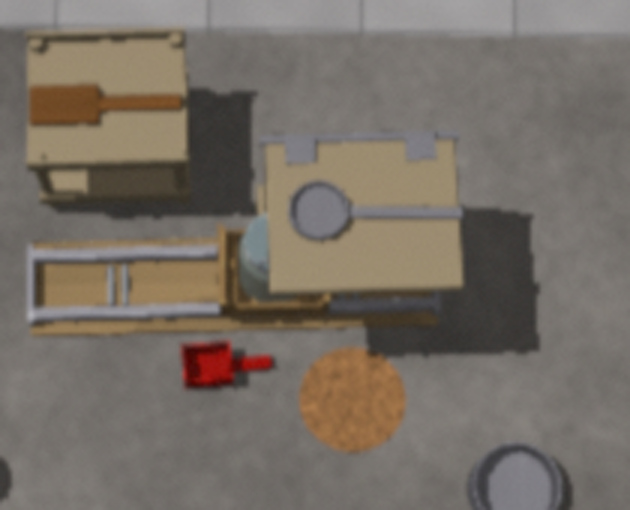

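Run:
```python
from h import *
np.set_printoptions(precision=1,suppress=True)
S=lambda u,v:(100+u/3-.33,110+v/3-.33)
T=lambda u,v:(180+u/3-.33,50+v/3-.33)
for k,a,b in [('mat',S(470,246),T(352,399)),('dish rim',S(590,150),T(517,486)),('dish floor',S(590,157),T(518,485)),
 ('end board far',S(288,262),T(220,228)),('end board near',S(361,279),T(222,308)),
 ('stopfar',S(216,457),T(30,247)),('stopnear',S(297,474),T(30,322)),
 ('shelf near left',S(388,177),T(270,291)),('shelf near right',S(437,60),T(463,287)),('shelf farleft',S(248,150),T(262,140)),('strainer head',S(330,125),T(320,211)),
 ('scoop handle tip',S(412,293),T(272,362)),('baseleftnear',S(300,482),T(30,335)), ('jar',(235.5,295),(151,197))]:
    p,e=tri(a,b);print(k,p,e, at('side',a,1),at('top',b,1))
print('board82',[at('top',T(*q),82) for q in((220,228),(222,308))],[at('side',S(*q),82) for q in((283,262),(361,279))])
print('stop26',[at('top',T(*q),26) for q in((30,247),(30,322))],[at('side',S(*q),26) for q in((216,457),(297,474))])
```

```text
mat [ 511.6 -146.2    4.3] 1.7072182723541967 [ 511.6 -148.7    1. ] [ 513.2 -146.4    1. ]
dish rim [ 413.  -323.6   26.4] 3.3669281155739155 [ 416.  -346.5    1. ] [ 418.5 -328.7    1. ]
dish floor [ 415.  -328.4    8.5] 7.0362318203281236 [ 412.8 -334.8    1. ] [ 419.7 -329.9    1. ]
end board far [677.5   3.6  89.3] 5.822508357408284 [710.6 -56.5   1. ] [711.2   5.7   1. ]
end board near [589.9  -0.3  88.4] 2.5885912601541903 [618.3 -60.3   1. ] [616.    1.3   1. ]
stopfar [676.  220.1  15.7] 6.602506313050579 [678.1 213.2   1. ] [684.3 222.9   1. ]
stopnear [585.2 214.6  21.8] 8.797126789961366 [587.2 204.8   1. ] [595.4 218.5   1. ]
shelf near left [571.  -49.  214.1] 5.209789733156856 [ 645.2 -221.4    1. ] [637.  -52.9   1. ]
shelf near right [ 581.7 -237.8  208.4] 2.430077502630422 [ 657.3 -440.5    1. ] [ 645.9 -272.3    1. ]
shelf farleft [727.9 -38.8 212.8] 5.16125027316782 [ 831.7 -207.8    1. ] [819.6 -40.9   1. ]
strainer head [654.6 -96.8 217.2] 1.7774780882292482 [ 748.8 -282.     1. ] [ 733.8 -109.     1. ]
scoop handle tip [552.5 -56.2   6.5] 0.5520447112185899 [553.8 -60.    1. ] [554.1 -56.3   1. ]
baseleftnear [578.  216.5   9. ] 0.18094413397193396 [580.4 212.6   1. ] [580.2 217.8   1. ]
jar [425.5 310.4 122.5] 15.880025309726161 [442.5 256.5   1. ] [454.8 340.9   1. ]
board82 [array([683.1,   4. ,  82. ]), array([593. ,  -0.1,  82. ])] [array([682.6,   0.8,  82. ]), array([590.7,  -4.6,  82. ])]
stop26 [array([676. , 218.8,  26. ]), array([588.7, 214.5,  26. ])] [array([668.5, 225.2,  26. ]), array([579.3, 216.9,  26. ])]
```

The mat's centre is at about (512,-147), and the shelf's near edge agrees with that. The rail yaw is about 2.9°, the station is at about (649,-140), and the carrier's end board is at y≈0. The carrier therefore has to travel about 81 mm towards -y. I'll push it with closed fingers tilted 45°, so the gripper body stays outside the shelf.

```bash
cat >> h.py <<'E'
np.set_printoptions(precision=1,suppress=True)
yaw=np.radians(2.9);X=np.array([np.cos(yaw),np.sin(yaw),0]);Y=np.array([-X[1],X[0],0]);Z=np.array([0,0,1.])
ST=np.array([649.2,-140.3,0])
def rail(x,y,z): return ST+x*X+y*Y+z*Z
def ori(ty,tz): return R.from_matrix(np.c_[np.cross(ty,tz),ty,tz])
def go(p,Rt=None):
    s=state();R0=R.from_euler('xyz',s['ee_rot'],degrees=True)
    rv=(R0.inv()*Rt).as_rotvec(degrees=True) if Rt else np.zeros(3)
    print(s['time_s'],'rot',rv,'shift',R0.inv().apply(p-s['ee_pos']))
c45=np.sqrt(.5);PUSH=ori(X,-c45*Y-c45*Z)
E
python3 - <<'E'
from h import *
go(rail(-22,205,260),PUSH)
# dish: bright/dark rim contour refinement
for n,(u,v) in dict(side=(297,160),top=(352,213)).items():
    im=cv2.imread(f'pics/{n}0.png')
    cv2.imwrite(f'pics/{n}d.png',cv2.resize(im[v-30:v+30,u-30:u+30],None,fx=8,fy=8,interpolation=cv2.INTER_CUBIC))
a,b=[cv2.imread(f'pics/{n}d.png') for n in('side','top')];cv2.imwrite('pics/dish.png',cv2.resize(np.hstack([a,b]),(800,400)))
E
```

```text
0.1 rot [ 25.9 -39.7  62.7] shift [-554.2 -296.5  -46.3]
```

View pics/dish.png

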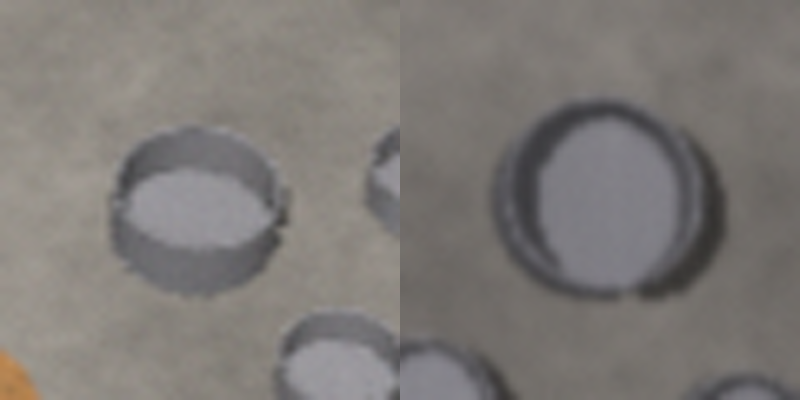

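Left panel is the side view: dish rim centre at about (199,187) in the crop, so (296.4,157.6) in the full frame. Right panel is the top view: rim centre at about (200,197), so (351.6,212.2). Now I'll move above the pushing start.

>>> carry_out([
  [26,-40,63,-554,-296,-46,-1],
  [26,-40,63,-554,-296,-46,-1],
  [26,-40,63,-554,-296,-46,-1],
  [26,-40,63,-554,-296,-46,-1],
  [26,-40,63,-554,-296,-46,-1],
  [26,-40,63,-554,-296,-46,-1],
  [26,-40,63,-554,-296,-46,-1],
  [26,-40,63,-554,-296,-46,-1],
  [26,-40,63,-554,-296,-46,-1],
  [26,-40,63,-554,-296,-46,-1],
  [26,-40,63,-554,-296,-46,-1],
  [26,-40,63,-554,-296,-46,-1],
  [26,-40,63,-554,-296,-46,-1],
  [26,-40,63,-554,-296,-46,-1],
  [26,-40,63,-554,-296,-46,-1],
  [26,-40,63,-554,-296,-46,-1],
])

```text
time_s: 1.7
ee_pos: [616.3, 65.1, 259.5]
ee_rot: [179.8, 45.2, 92.5]
force: [-0.4, 0.5, 0.2]
gripper_width: 0.4
gripper_force: 0.0
```

Run:
```python
from h import *
p,e=tri((296.4,157.6),(351.6,212.2));print('dish rim',p,e,at('side',(296.4,157.6),40),at('top',(351.6,212.2),40))
s=state();print(s['qpos'],s['ee_pos'],s['ee_rot'],s['gripper_width'],s['force'],PUSH.as_euler('xyz',degrees=True))
go(rail(-22,195,50),PUSH)
cv2.imwrite('pics/s1.png',cv2.resize(grab_frame('side')[:,:,::-1],None,fx=1.5,fy=1.5))
```

```text
dish rim [ 410.7 -318.9   42.7] 0.33911514544705357 [ 411.4 -321.4   40. ] [ 410.9 -319.4   40. ]
[ 25.6  29.4  79.7 -40.8  91.7  29.5] [616.3  65.1 259.5] [179.8  45.2  92.5] 0.4171059029449013 [-0.4  0.5  0.2] [180.   45.   92.9]
1.7 rot [-0.   0.2 -0.2] shift [140.2  -0.1 156.1]
```

View pics/s1.png

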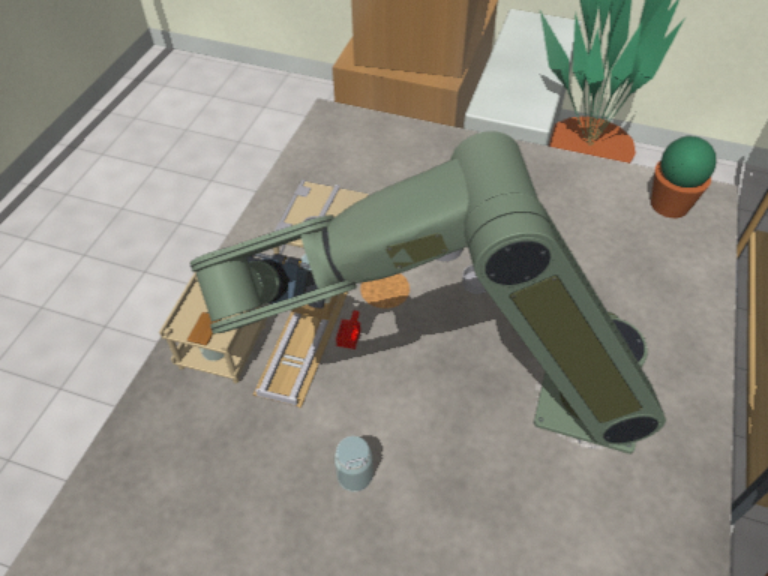

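The side view shows the tool tilted above the rail end and clear of the shelf, with the wrist at about (225,290) in the enlarged picture. Next I'll descend in front of the end board.

>>> carry_out([
  [0,0,0,28,0,31,-1],
  [0,0,0,56,0,62,-1],
  [0,0,0,84,0,93,-1],
  [0,0,0,112,0,125,-1],
  [0,0,0,130,0,146,-1],
  [0,0,0,140,0,156,-1],
  [0,0,0,140,0,156,-1],
  [0,0,0,140,0,156,-1],
])

```text
time_s: 2.55
ee_pos: [619.0, 53.2, 51.9]
ee_rot: [179.5, 45.2, 92.4]
force: [0.0, -0.7, 1.2]
gripper_width: 0.4
gripper_force: 0.0
```

Run:
```python
from h import *
s=state();print(s['ee_pos'],s['force'])
for y in (155,111,85,79,75,71): go(rail(-22,y,50),PUSH)
```

```text
[619.   53.2  51.9] [ 0.  -0.7  1.2]
2.55 rot [ 0.1  0.2 -0.4] shift [-26.7  -1.5  29.5]
2.55 rot [ 0.1  0.2 -0.4] shift [-57.7  -1.3  60.8]
2.55 rot [ 0.1  0.2 -0.4] shift [-76.1  -1.3  79.2]
2.55 rot [ 0.1  0.2 -0.4] shift [-80.3  -1.2  83.4]
2.55 rot [ 0.1  0.2 -0.4] shift [-83.1  -1.2  86.3]
2.55 rot [ 0.1  0.2 -0.4] shift [-85.9  -1.2  89.1]
```

>>> carry_out([
  [0,0,0,-10,0,11,-1],
  [0,0,0,-18,-1,20,-1],
  [0,0,0,-25,-1,28,-1],
  [0,0,0,-29,-1,32,-1],
  [0,0,0,-32,-1,35,-1],
  [0,0,0,-35,-1,38,-1],
  [0,0,0,-38,-1,41,-1],
  [0,0,0,-41,-1,44,-1],
  [0,0,0,-44,-1,47,-1],
  [0,0,0,-47,-1,50,-1],
  [0,0,0,-50,-1,53,-1],
  [0,0,0,-53,-1,56,-1],
  [0,0,0,-56,-1,59,-1],
  [0,0,0,-59,-1,62,-1],
  [0,0,0,-62,-1,65,-1],
  [0,0,0,-65,-1,68,-1],
  [0,0,0,-68,-1,71,-1],
  [0,0,0,-71,-1,74,-1],
  [0,0,0,-73,-1,76,-1],
  [0,0,0,-73,-1,76,-1],
])

```text
time_s: 4.55
ee_pos: [622.2, -53.2, 48.8]
ee_rot: [179.7, 45.2, 92.4]
force: [-0.1, 0.7, -0.3]
gripper_width: 0.4
gripper_force: 0.4
```

Run:
```python
from h import *
s=state();print(s['ee_pos'],s['force'],[(s['ee_pos']-ST)@a for a in (X,Y)])
a,b=grab_frame('side')[:,:,::-1][110:230,150:270],grab_frame('top')[:,:,::-1][100:220,220:340]
cv2.imwrite('pics/s2.png',cv2.resize(np.hstack([a,b]),(800,400),interpolation=cv2.INTER_CUBIC))
```

```text
[622.2 -53.2  48.8] [-0.1  0.7 -0.3] [np.float64(-22.57132412864845), np.float64(88.3330458121464)]
```

View pics/s2.png

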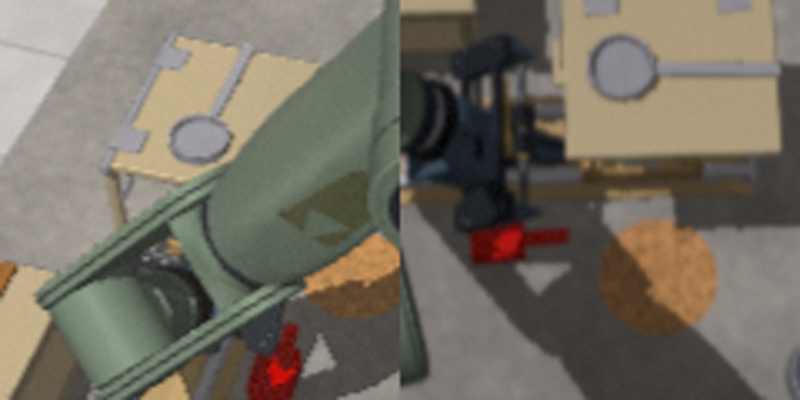

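The fingers are at the carrier's end board, with the left edge of the shelf ahead and clear, and the scoop and mat are untouched. I'll push in small steps and watch the force at the ridge.

>>> carry_out([
  [0,0,0,-2,0,2,-1],
  [0,0,0,-3,0,3,-1],
  [0,0,0,-4,0,4,-1],
  [0,0,0,-4,0,4,-1],
])

```text
time_s: 5.05
ee_pos: [622.6, -55.1, 48.5]
ee_rot: [179.5, 44.8, 92.3]
force: [-3.3, 14.7, 4.8]
gripper_width: 0.1
gripper_force: 7.7
```

>>> carry_out([
  [0,0,0,-1,0,1,-1],
  [0,0,0,-2,0,2,-1],
  [0,0,0,-2,0,2,-1],
])

```text
time_s: 5.35
ee_pos: [622.7, -55.7, 48.5]
ee_rot: [179.4, 44.7, 92.2]
force: [-6.6, 24.0, 8.8]
gripper_width: 0.4
gripper_force: 12.5
```

>>> carry_out([
  [0,0,0,-1,0,1,-1],
  [0,0,0,-1.5,0,1.5,-1],
  [0,0,0,-1.5,0,1.5,-1],
])

```text
time_s: 5.65
ee_pos: [622.6, -63.1, 49.1]
ee_rot: [179.7, 45.2, 92.5]
force: [1.5, -1.7, 0.4]
gripper_width: 0.4
gripper_force: 0.1
```

>>> carry_out([
  [0,0,0,-1,0,1,-1],
  [0,0,0,-1.5,0,1.5,-1],
  [0,0,0,-1.5,0,1.5,-1],
])

```text
time_s: 5.95
ee_pos: [622.7, -66.3, 48.9]
ee_rot: [179.7, 45.2, 92.4]
force: [0.1, 0.6, -0.5]
gripper_width: 0.5
gripper_force: 0.1
```

It broke over the ridge at TCP y≈-56 and the force dropped. I'll back off and measure the carrier.

>>> carry_out([
  [0,0,0,20,0,-20,-1],
  [0,0,0,50,0,-50,-1],
  [0,0,0,80,0,-80,-1],
  [0,0,0,100,0,-110,-1],
  [0,0,0,80,0,-150,-1],
  [0,0,0,50,0,-190,-1],
  [0,0,0,50,0,-220,-1],
  [0,0,0,50,0,-220,-1],
])

```text
time_s: 6.75
ee_pos: [615.1, 127.6, 172.0]
ee_rot: [179.1, 45.0, 92.1]
force: [-0.2, 0.6, 0.6]
gripper_width: 0.2
gripper_force: 0.0
```

Run:
```python
from h import *
s=state();print(s['ee_pos'])
a,b=grab_frame('side')[:,:,::-1],grab_frame('top')[:,:,::-1]
cv2.imwrite('pics/s3.png',a);cv2.imwrite('pics/t3.png',b)
a,b=a[130:230,150:250],b[90:190,230:330]
cv2.imwrite('pics/s3c.png',cv2.resize(np.hstack([a,b]),(800,400),interpolation=cv2.INTER_CUBIC))
for y in(60,66,54):print(y,[ (proj(n,rail(x,y,82))[0]-o)*4 for x in(-45,45) for n,o in(('side',(150,130)),('top',(230,90)))])
```

```text
[615.1 127.6 172. ]
60 [array([301.9, 219.1]), array([197.4, 241.4]), array([203.4, 197.7]), array([192.9, 135.1])]
66 [array([299.7, 224.3]), array([189.9, 241.6]), array([201. , 202.8]), array([185.6, 135.3])]
54 [array([304.1, 213.9]), array([204.8, 241.2]), array([205.8, 192.6]), array([200.3, 134.8])]
```

View pics/s3c.png

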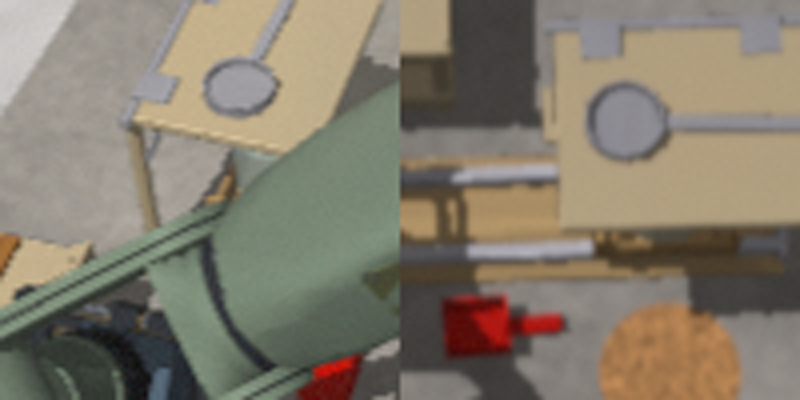

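The top panel shows the carrier's left end at about (595,235). The prediction for the seated position is (597,241), so it is in the station within a few mm. The shelf and strainer haven't moved. Now the dish.

```bash
cat >> h.py <<'E'
t=np.radians(10);DOWN=ori(-Y,np.sin(t)*X-np.cos(t)*Z)
E
python3 - <<'E'
from h import *
go(np.array([430,40,300]),DOWN)
s=state();print(s['qpos'])
E
```

```text
6.85 rot [28.1 43.  88.3] shift [-147.9 -186.5  -39.2]
[ 30.2  35.7  82.1 -39.1  87.7  38.4]
```

>>> carry_out([
  [0,0,0,-50,-20,-40,0],
  [0,0,0,-90,-40,-60,0],
  [28,43,88,-148,-186,-39,0],
  [28,43,88,-148,-186,-39,0],
  [28,43,88,-148,-186,-39,0],
  [28,43,88,-148,-186,-39,0],
  [28,43,88,-148,-186,-39,0],
  [28,43,88,-148,-186,-39,0],
  [28,43,88,-148,-186,-39,0],
  [28,43,88,-148,-186,-39,0],
  [28,43,88,-148,-186,-39,0],
  [28,43,88,-148,-186,-39,0],
  [28,43,88,-148,-186,-39,0],
  [28,43,88,-148,-186,-39,0],
  [28,43,88,-148,-186,-39,0],
  [28,43,88,-148,-186,-39,0],
])

```text
time_s: 8.45
ee_pos: [430.0, 39.3, 299.0]
ee_rot: [179.9, -9.8, 3.2]
force: [-0.0, 0.1, 0.5]
gripper_width: 45.8
gripper_force: 0.0
```

Run:
```python
from h import *
s=state();print(s['qpos'],s['gripper_width'],s['ee_rot'])
go(np.array([411,-320,130]),DOWN)
```

```text
[  3.9  -3.  103.6  -0.2  69.5  90.7] 45.827395812331496 [179.9  -9.8   3.2]
8.45 rot [0.1 0.2 0.3] shift [-67.4 357.4 160.5]
```

>>> carry_out([
  [0,0,0,-10,50,5,0],
  [0,0,0,-20,98,10,0],
  [0,0,0,-25,145,15,0],
  [0,0,0,-35,190,20,0],
  [0,0,0,-45,238,30,0],
  [0,0,0,-55,280,50,0],
  [0,0,0,-60,320,75,0],
  [0,0,0,-65,350,110,0],
  [0,0,0,-67,357,140,0],
  [0,0,0,-67,357,160,0],
  [0,0,0,-67,357,160,0],
  [0,0,0,-67,357,160,0],
])

```text
time_s: 9.65
ee_pos: [412.9, -318.4, 130.8]
ee_rot: [-180.0, -10.0, 3.3]
force: [0.1, -0.0, 0.7]
gripper_width: 45.4
gripper_force: 0.0
```

Run:
```python
from h import *
s=state();print(s['ee_pos'],s['qpos'])
go(np.array([411,-320,60]),DOWN);go(np.array([411,-320,13]),DOWN)
t=grab_frame('top')[:,:,::-1][150:270,290:430];a=grab_frame('side')[:,:,::-1][110:230,230:370]
cv2.imwrite('pics/d4.png',cv2.resize(np.hstack([a,t]),(800,343),interpolation=cv2.INTER_CUBIC))
```

```text
[ 412.9 -318.4  130.8] [-43.6  14.3 109.4   9.5  49.9  37.4]
9.65 rot [-0.1  0.   0.4] shift [-14.2   1.5  69.4]
9.65 rot [-0.1  0.   0.4] shift [-22.3   1.5 115.7]
```

View pics/d4.png

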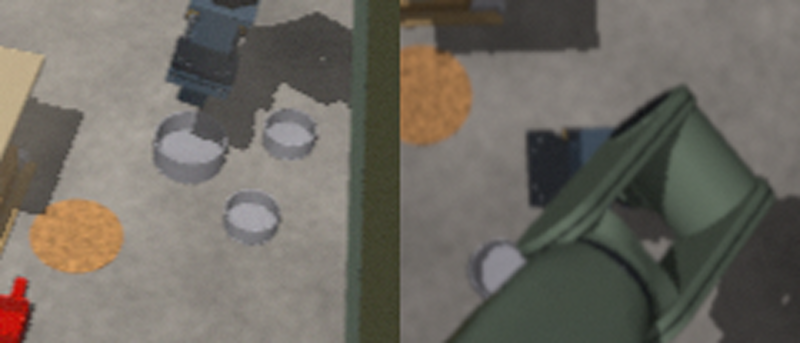

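The gripper hangs over the large dish, which is at about (190,147) in the left panel. The small dishes and the mat are unmoved. I'll lower the part-open fingers into it.

>>> carry_out([
  [0,0,0,-8,1.5,40,0],
  [0,0,0,-15,1.5,70,0],
  [0,0,0,-17,1.5,85,0],
  [0,0,0,-19,1.5,95,0],
  [0,0,0,-21,1.5,105,0],
  [0,0,0,-22,1.5,115,0],
  [0,0,0,-22,1.5,115,0],
  [0,0,0,-22,1.5,115,0],
])

```text
time_s: 10.55
ee_pos: [411.3, -320.5, 14.6]
ee_rot: [179.9, -10.1, 3.2]
force: [-0.9, -0.5, 0.8]
gripper_width: 45.5
gripper_force: 0.0
```

Run:
```python
from h import *
s=state();print(s['ee_pos'],s['force'],s['gripper_force'])
go(np.array([462,-234,13]),DOWN);go(np.array([512.4,-147.5,13]),DOWN)
```

```text
[ 411.3 -320.5   14.6] [-0.9 -0.5  0.8] 0.0
10.55 rot [ 0.  -0.1  0.3] shift [ 54.3 -83.5  11.2]
10.55 rot [ 0.  -0.1  0.3] shift [ 108.6 -167.1   20.7]
```

>>> carry_out([
  [0,0,0,4,-6,0.7,0],
  [0,0,0,10,-15,1.7,0],
  [0,0,0,17,-26,3,0],
  [0,0,0,24,-37,4.2,0],
  [0,0,0,31,-48,5.5,0],
  [0,0,0,38,-59,6.7,0],
  [0,0,0,45,-70,8,0],
  [0,0,0,52,-81,9.2,0],
  [0,0,0,59,-92,10.4,0],
  [0,0,0,66,-103,11.6,0],
  [0,0,0,73,-114,12.9,0],
  [0,0,0,80,-125,14.1,0],
  [0,0,0,87,-135,15.3,0],
  [0,0,0,93,-144,16.4,0],
  [0,0,0,99,-153,17.5,0],
  [0,0,0,104,-160,18.3,0],
  [0,0,0,108,-166,19,0],
  [0,0,0,111,-170,19.5,0],
  [0,0,0,111.5,-171,19.6,0],
  [0,0,0,111.5,-171,19.6,0],
])

```text
time_s: 12.55
ee_pos: [514.6, -143.0, 14.2]
ee_rot: [180.0, -10.0, 3.2]
force: [0.1, -0.7, 1.0]
gripper_width: 45.8
gripper_force: 0.6
```

Run:
```python
from h import *
s=state();print(s['ee_pos'],s['force'],s['gripper_force'])
go(np.array([511.5,-147.5,13]),DOWN)
```

```text
[ 514.6 -143.    14.2] [ 0.1 -0.7  1. ] 0.6178483832627535
12.55 rot [-0.  -0.   0.3] shift [-3.5  4.3  0.6]
```

>>> carry_out([
  [0,0,0,-3.5,4,0.6,0],
  [0,0,0,-3.5,4,0.6,0],
  [0,0,0,-3.5,4,-10,0],
  [0,0,0,-3.5,4,-25,0],
  [0,0,0,-3.5,4,-50,0],
  [0,0,0,-3.5,4,-90,0],
  [0,0,0,-20,30,-130,0],
  [0,0,0,-50,70,-160,0],
  [0,0,0,-75,110,-160,0],
  [0,0,0,-100,150,-160,0],
  [0,0,0,-120,190,-160,0],
  [0,0,0,-140,230,-160,0],
  [0,0,0,-150,250,-160,0],
  [0,0,0,-150,250,-160,0],
])

```text
time_s: 13.95
ee_pos: [351.8, -405.1, 146.1]
ee_rot: [179.9, -10.1, 3.0]
force: [-0.2, 0.3, 0.1]
gripper_width: 45.6
gripper_force: 0.0
```

Run:
```python
from h import *
a,b=grab_frame('side')[:,:,::-1],grab_frame('top')[:,:,::-1]
P=[]
for n,im,(u,v) in(('side',a,(160,120)),('top',b,(240,100))):
    q=cv2.resize(im[v:v+120,u:u+120],(480,480),interpolation=cv2.INTER_CUBIC)
    th=np.linspace(0,2*np.pi,9)[:-1]
    for x in(-45,45):
        w=(proj(n,rail(x,60,82))[0]-(u,v)+.5)*4;cv2.circle(q,tuple(int(i) for i in w),2,(255,0,255),-1)
    P.append(q)
cv2.imwrite('pics/f.png',cv2.resize(np.hstack(P),(800,400)))
```

```text
(no output)
```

View pics/f.png

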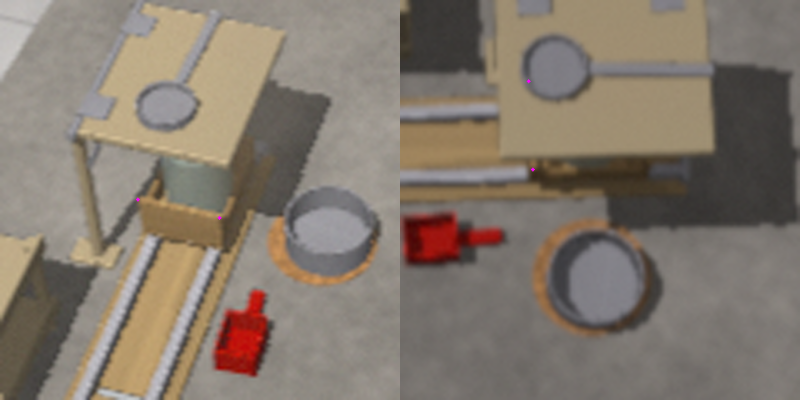

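Run:
```python
from h import *
p,e=tri((258.9,185),(298.8,182.8));print('dish',p,e,at('top',(298.8,182.8),40),at('side',(258.9,185),40))
b=grab_frame('top');a=grab_frame('side')
def prof(im,n,x,z,ys):
    uv=proj(n,[rail(x,y,z) for y in ys]).astype(np.float32)
    return cv2.remap(im,uv[:,0][None].copy(),uv[:,1][None].copy(),cv2.INTER_LINEAR)[0].astype(int).sum(1)
ys=np.arange(78,48,-2)
print(ys)
print('top bar',prof(b,'top',-36,28,ys),prof(b,'top',-32,28,ys))
print('side top edge',*[prof(a,'side',x,82,ys) for x in(-30,-15,0,25)],sep='\n')
a0=cv2.imread('pics/side0.png')[:,:,::-1].copy();ST=ST+81*Y
print('before, shifted 81',*[prof(a0,'side',x,82,ys) for x in(-30,-15,0,25)],sep='\n')
```

```text
dish [ 502.9 -148.9   42.6] 2.0487383914835164 [ 504.5 -149.1   40. ] [ 502.6 -150.9   40. ]
[78 76 74 72 70 68 66 64 62 60 58 56 54 52 50]
top bar [420 418 420 422 420 416 396 351 280 207 149 134 127 129 131] [458 459 462 469 470 468 446 396 311 236 170 159 150 144 145]
side top edge
[320 326 330 331 335 337 339 354 388 418 417 407 382 353 345]
[323 326 332 334 334 339 347 368 411 447 446 445 417 388 367]
[323 329 333 335 337 337 336 341 389 437 434 420 407 391 378]
[320 319 321 325 328 330 338 356 373 384 394 355 278 212 216]
before, shifted 81
[262 253 246 242 238 235 232 229 225 223 218 213 212 213 216]
[334 342 346 358 369 371 371 374 370 370 366 364 357 351 346]
[434 433 432 422 411 409 415 420 441 460 432 391 371 377 384]
[459 460 464 467 476 491 497 472 440 449 461 466 463 463 462]
```

The carrier's face sits at 61.5±2 mm against the ideal 60, so it is seated. The dish centre is about 9 mm short in x, because the fingers had slack in that direction. That is too close to the mat's edge, so I'll nudge it about 9 mm in +x from inside.

Run:
```python
from h import *
go(np.array([507,-148,120]),DOWN)
go(np.array([507,-148,14]),DOWN)
```

```text
14.15 rot [-0.  -0.   0.3] shift [ 160.6 -244.2   55. ]
14.15 rot [-0.  -0.   0.3] shift [ 142.1 -244.2  159.3]
```

>>> carry_out([
  [0,0,0,25,-40,0,0],
  [0,0,0,50,-80,0,0],
  [0,0,0,75,-120,5,0],
  [0,0,0,100,-155,15,0],
  [0,0,0,125,-190,25,0],
  [0,0,0,145,-220,40,0],
  [0,0,0,160,-240,50,0],
  [0,0,0,160.5,-244,55,0],
  [0,0,0,160.5,-244,55,0],
  [0,0,0,160.5,-244,55,0],
])

```text
time_s: 15.15
ee_pos: [506.4, -149.7, 119.8]
ee_rot: [179.9, -10.0, 3.2]
force: [-0.5, -0.4, 0.3]
gripper_width: 45.7
gripper_force: 0.0
```

Run:
```python
from h import *
print(state()['ee_pos'])
for p in ([507,-148,14],[523.4,-147.5,14],[516,-147.5,14],[516,-147.5,120]): go(np.array(p),DOWN)
```

```text
[ 506.4 -149.7  119.8]
15.15 rot [ 0.  -0.   0.3] shift [-17.8  -1.7 104.3]
15.15 rot [ 0.  -0.   0.3] shift [ -1.6  -1.3 107.2]
15.15 rot [ 0.  -0.   0.3] shift [ -8.9  -1.7 105.9]
15.15 rot [ 0.  -0.   0.3] shift [ 9.6 -1.6  1.5]
```

>>> carry_out([
  [0,0,0,-7,-1.5,40,0],
  [0,0,0,-12,-1.5,70,0],
  [0,0,0,-15,-1.5,88,0],
  [0,0,0,-17,-1.5,98,0],
  [0,0,0,-18,-1.5,104,0],
  [0,0,0,-18,-1.5,104,0],
  [0,0,0,-14,-1.5,105,0],
  [0,0,0,-11,-1.5,105.5,0],
  [0,0,0,-8,-1.5,106,0],
  [0,0,0,-5,-1.5,106.5,0],
  [0,0,0,-3,-1.5,107,0],
  [0,0,0,-1.5,-1.5,107,0],
  [0,0,0,-1.5,-1.5,107,0],
  [0,0,0,-1.5,-1.5,107,0],
])

```text
time_s: 16.55
ee_pos: [523.7, -147.0, 13.8]
ee_rot: [180.0, -10.0, 3.2]
force: [-3.4, 0.8, 1.4]
gripper_width: 45.2
gripper_force: 2.1
```

>>> carry_out([
  [0,0,0,-4,0,-0.7,0],
  [0,0,0,-8,0,-1.4,0],
  [0,0,0,-8,0,-1.4,0],
  [0,0,0,-8,0,-15,0],
  [0,0,0,-8,0,-40,0],
  [0,0,0,-8,0,-80,0],
  [0,0,0,-20,30,-120,0],
  [0,0,0,-50,70,-150,0],
  [0,0,0,-75,110,-160,0],
  [0,0,0,-100,150,-160,0],
  [0,0,0,-120,190,-160,0],
  [0,0,0,-140,230,-160,0],
  [0,0,0,-150,250,-160,0],
  [0,0,0,-150,250,-160,0],
])

```text
time_s: 17.95
ee_pos: [361.5, -409.5, 145.2]
ee_rot: [179.9, -10.1, 3.0]
force: [0.0, 0.0, -0.0]
gripper_width: 45.8
gripper_force: 0.0
```

Run:
```python
from h import *
s=state();print(s['ee_pos'],s['force'])
# visible mat ring around the dish base in both views: orange angle coverage at r=54 from fitted centre; dish offset by rim model
for n in C:
    im=cv2.cvtColor(grab_frame(n),cv2.COLOR_RGB2HSV);th=np.radians(np.arange(0,360,20))
    for r in(44,51,55,59,63):
        uv=proj(n,np.c_[512.4+r*np.cos(th),-147.5+r*np.sin(th),0*th+1])
        print(n,r,''.join('O' if im[int(round(v)),int(round(u)),1]>110 else '.' for u,v in uv))
    # top rim points of dish: match predicted outline to edges
    g=cv2.Canny(cv2.cvtColor(cv2.cvtColor(im,cv2.COLOR_HSV2RGB),cv2.COLOR_RGB2GRAY),40,100)
    D=cv2.distanceTransform(255-g,cv2.DIST_L2,5);th=np.radians(np.arange(0,360,5));best=[]
    for x in range(496,526):
        for y in range(-162,-134):
            uv=proj(n,np.c_[x+48*np.cos(th),y+48*np.sin(th),0*th+40]).round().astype(int)
            best.append((np.minimum(D[uv[:,1],uv[:,0]],3).mean(),x,y))
    print(n,sorted(best)[:4])
```

```text
[ 361.5 -409.5  145.2] [ 0.  0. -0.]
side 44 ..................
side 51 OOOOOOO...........
side 55 OOOOOOOOOO........
side 59 ...O...OO.O.......
side 63 ..................
side [(np.float32(0.42777777), 509, -145), (np.float32(0.45000002), 509, -146), (np.float32(0.45829025), 508, -145), (np.float32(0.46111113), 510, -148)]
top 44 ..................
top 51 ...OOOOOOOOOO.....
top 55 ..OOOOOOOOOOO.....
top 59 .OO.OOO...........
top 63 ..................
top [(np.float32(0.47499996), 511, -152), (np.float32(0.49444443), 503, -143), (np.float32(0.5111111), 502, -143), (np.float32(0.525), 510, -152)]
```

```bash
python3 -c "
from workcell import workorder
print(workorder.job_done())"
```

```text
the job is handed in; nothing more can be done
None
```

I handed the job in at about 18 s. By my camera measurements, the carrier is in the detent under the shelf to within about 2 mm and the dish is wholly on the mat, within about 4 mm of its centre. I saw no movement of the shelf, strainer or scoop; I didn't re-check the spare jar at the end, but the arm never went near it after its first pass high overhead.

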